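# Return the torch to its charging stand

## Task

Two matching orange cups on the desk each hold one long metal thing: one holds the torch (with the wider head on top), the other a plain straight bicycle pump. Pull the torch out of its cup and stand it, head up, in the round socket of its charging stand, with its foot down on the socket's floor; lower it in rather than dropping it. Leave the pump standing in its cup.

Things in the scene. Friction and masses are not known exactly. Their poses are not given: they have to be found in the camera images.
- torch: The torch: a bare aluminium hand torch, 150 mm long, 105 to 210 g, standing head up and nearly upright in an orange cup, loose with about 10 mm of play. Origin at the centre of its foot, z runs up along it to the head. Barrel 26 mm in diameter from z = 0 to 98, widening to a head 36 mm in diameter from z = 108 to the flat top at z = 150; the head is the place to grip, from above.
- pump: The bystander: a bicycle mini pump, a plain straight aluminium tube 24 mm in diameter and 135 mm long with no head, standing in the other orange cup. Origin at the centre of its foot, z up along it. To be left alone.
- torch_cup: The orange plastic cup that holds the torch, fixed to the desk: round, 85 mm high, 62 mm across at the rim and 52 mm at the foot, wall 3 mm, inner floor 5 mm above its origin. Origin at the centre of its underside, z up. The pump's cup is just the same; the two cups and the stand are at least 120 mm apart, centre to centre.
- stand: The charging stand, fixed to the desk: a flat grey plastic base 90 x 100 x 8 mm carrying an upright round white plastic socket, open at the top, 58 mm outside and 50 mm inside diameter, rim 70 mm above the desk, inner floor 12 mm above the desk. Origin at the centre of the base's underside, on the socket's axis; z up. It stands empty at the start.

How it is judged (in metres and radians):
On the way:
1. the torch is pulled clear out of its cup (z of torch in the frame of torch_cup above 0.085 m), for 0.1 s.
At the end, for the whole second after the job is handed in: The torch stands head up in the stand's socket, its foot down on the socket floor (origin under 22 mm above the stand's underside and within 20 mm of the socket's axis), leaning less than 28 degrees, released and at rest; the pump still stands in its cup, its foot within 30 mm of where it was (horizontal distance between torch and stand below 0.02 m and z of torch in the frame of stand below 0.022 m and angle between torch's own z axis and vertical below 0.5 rad and linear speed of torch below 0.02 m/s and contact force between torch and the fingers below 0.05 N and angle between pump's own z axis and vertical below 0.4 rad and distance of pump from where it was at the start of the episode below 0.03 m); the robot touches nothing.
It fails at once if the pump is pulled up out of place or knocked about (foot moved more than 30 mm) (distance of pump from where it was at the start of the episode above 0.03 m).
It fails at once if the torch is dropped (falls free faster than 0.8 m/s, about 30 mm) (contact force between torch and the fingers below 0.01 N and linear speed of torch above 0.8 m/s).
It also fails if it takes over 42 s, if anything falls off the work surface, if the arm or the gripper's body presses on something with over 40 N, if the wrist force passes 120 N, or if a joint passes its speed limit or range.

## Robot

A 6-joint arm with a two-finger parallel gripper is mounted at the origin on the work surface. World frame = base frame: x ahead of the robot, y to its left, z up, the work surface at z = 0. Lengths are in m, angles in degrees, forces in N, time in s.
With the tool pointing down it reaches from about 0.375 to 0.825 m from the base axis. Payload 5.5 kg.
Tool frame: the origin (TCP) lies at the very end of the fingers, on their centre line; the grasp point (between the pads) lies 19 mm behind it; z points along the fingers, y is the line along which they close (so a half turn about z gives the same grasp; the last joint's range is limited). The gripper opens to 85 mm and grips with 20 to 120 N. Pads are 22 mm wide; open, the fingers measure 114 mm over their backs; the gripper's body (76 mm by 85 mm) begins 54 mm behind the grasp point. The pads swing forward as they close: fully open they stand 13 mm farther back than shut.
Start: joints at [0, 17.962, -2.699, 69.339, 0, 90], TCP at [0.6, -0, 0.231] pointing down, gripper open.
Joint ranges: [-152.73, 152.73], [-39.44, 99.34], [-58.76, 71.6], [-118.89, 123.64], [-81.53, 83.1], [-180, 180]. Speed limits (degrees/s): [136.94, 136.94, 172.46, 180, 180, 180].

## Interface

Orientations are given as a 3x3 rotation matrix whose columns are the frame's x, y, z axes.
In Python, from workcell import arm gives the robot as it stands. The module is installed in compiled form; this text tells all that it offers.
- The arm moves only by the tool send_rows, never from a script. Its argument "plan" is a list of rows, each an object with "slide": the shift along the world's x, y, z in mm, a list of three; "turn": the turn, a rotation vector about the world's x, y, z in degrees, a list of three; "jaw": the opening, from 0 (shut) to 1 (fully open). A call has exactly 10 rows; each row is the pose to reach, as a shift and turn from the pose commanded when the call began; what a row does not reach only later rows make up. A row lasts 1/8 s, in which the tool goes at most 62.5 mm and 10.7 degrees, less where a joint would pass 70% of its speed; a pose out of reach is approached as far as the arm can. A call with a gripper value outside its range is refused whole. The fingers move at their own pace and stop on an object; the grip force is fixed at half the most. Time passes only in rows, so rows that repeat a pose let the fingers close, or fill a call up. It gives the time, the measured TCP pose, the force, the opening and the grip force at its end, in the units of the state.
- arm.read_state(): the state, without advancing time (a new reading comes with each control period).
- arm.read_camera(name): name is "scene" or "side" or "wrist"; returns a dict with "color" (420x560x3 uint8, blue, green, red), "z_map" (420x560 float32, m along the optical axis (not along the pixel's ray), 0 where there is no reading), "vertical_fov" (degrees; the focal length in pixels is half the picture's height over the tangent of half this angle, whatever the lens; pixels are square), "cx", "cy" (the principal point, pixels), "k1" (the pictures are not rectified: a ray, as slopes to the right and down, at radius r is drawn at 1 + k1 r^2 times it, then the intrinsics apply), "origin" and "orientation" of the camera in the world. Camera axes: x right, y down, z forward; pixel columns grow to the right and rows downward; lengths in m; the calibration is good to about 2 mm. A picture is of the moment at which its call begins.
- arm.close_job(): hands the job in; it is judged then, once.
The state is a dict: "t": time; "q": joint angles; "qd": joint speeds; "joint_torque": joint torques, N m; "tool_pos": TCP position; "orientation": TCP orientation; "wrist_force": force on the tool from outside, world axes, zero at the start; "torque": the same for the moment, N m; "width": finger opening in m; "gripper_force": force on a finger pad.
Only numpy, scipy, OpenCV 4.12 (cv2) and the standard library are available. Lean on these libraries where they do the work, as an engineer would, in place of code of your own. Each camera call takes 0.05 s, during which the arm holds its last target. There are 200 camera calls.

## Working session

There is one attempt and no reset: what is moved stays moved. The work goes in short steps, Python scripts to look and compute and a tool call to move; the robot and the scene stay as the last step left them, time stands still between calls to the robot, and variables do not carry over. Pictures are saved under pics/ and viewed, at most 10 in all, crops included, and the job is handed in when it is done.

Besides the shell and the picture viewer there is one more tool, called after "Emit:" as a command line: name --argument value ..., lists and objects as JSON in quotes. send_rows: Moves the arm, as the interface text tells. Its arguments: {"type":"object","properties":{"plan":{"type":"array"}},"required":["plan"]}

```bash
mkdir -p pics; cat > h.py <<'E'
import numpy as np, cv2
from workcell import arm
def cam(n,save=None):
    c=arm.read_camera(n); 
    if save: cv2.imwrite('pics/'+save,c['color'])
    return c
def cloud(c):
    h,w=c['z_map'].shape; f=h/2/np.tan(np.radians(c['vertical_fov']/2))
    v,u=np.mgrid[:h,:w].astype(float)
    K=np.array([[f,0,c['cx']],[0,f,c['cy']],[0,0,1]])
    p=cv2.undistortPointsIter(np.stack([u.ravel(),v.ravel()],1)[:,None],K,np.array([c['k1'],0,0,0.]),None,None,(3,50,1e-9))[:,0]
    P=np.c_[p,np.ones(len(p))]*c['z_map'].reshape(-1,1)
    W=P@np.array(c['orientation']).T+np.array(c['origin'])
    W[c['z_map'].ravel()==0]=np.nan
    return W.reshape(h,w,3)
E
python3 - <<'E'
from h import *
a=cam('scene');b=cam('side')
np.savez('s.npz',A=cloud(a),B=cloud(b),a=a['color'],b=b['color'])
cv2.imwrite('pics/1.png',np.vstack([a['color'],b['color']])[:, :] if 0 else cv2.resize(np.hstack([a['color'],b['color']]),(800,300)))
cv2.imwrite('pics/scene.png',a['color'])
for c in(a,b):print(c['origin'],np.array(c['orientation']).round(2).tolist())
print(arm.read_state()['t'])
E
```

```text
[ 1.05684696 -0.12060698  0.64241784] [[0.27, 0.69, -0.67], [0.96, -0.21, 0.18], [-0.02, -0.69, -0.72]]
[ 0.38781102 -0.44813171  0.57675796] [[0.98, -0.15, 0.16], [-0.22, -0.71, 0.67], [0.02, -0.69, -0.73]]
0.1
```

View pics/1.png

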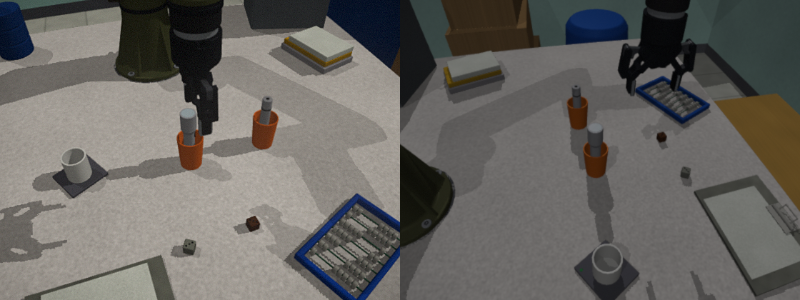

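View pics/scene.png

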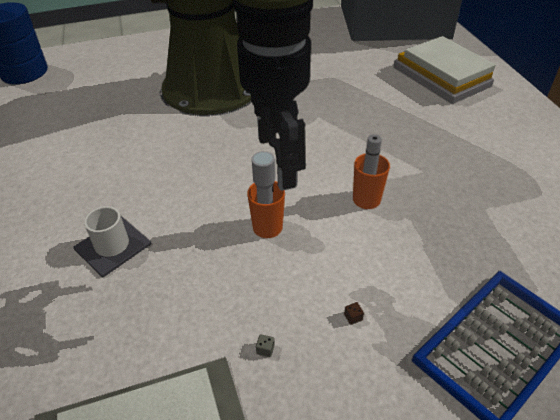

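The scene view shows the torch, with its wide head at (263,165), in the cup at (266,210). The pump is in the cup at (370,180) and the stand's white socket is at (107,230).

```bash
python3 - <<'E'
from h import *
from scipy.optimize import least_squares
d=np.load('s.npz');A,B=d['A'],d['B']
for n,uv in dict(head=(263,165),cup=(266,215),pump=(373,145),sock=(107,240)).items(): print(n,A[uv[1],uv[0]].round(3))
hsv=lambda i:cv2.cvtColor(i,cv2.COLOR_BGR2HSV)
P=[];C=[]
for W,i in((A,d['a']),(B,d['b'])):
    h=hsv(i).reshape(-1,3);o=(h[:,0]<16)&(h[:,1]>170)&(h[:,2]>60)
    P.append(W.reshape(-1,3));C.append(o)
def fit(p,c0,r):
    s=least_squares(lambda c:np.hypot(*(p[:,:2]-c).T)-r,c0,loss='soft_l1',f_scale=.002)
    return s.x.round(4),np.abs(s.fun).mean().round(4),len(p)
def sel(p,c,r,z0,z1):return p[(np.hypot(p[:,0]-c[0],p[:,1]-c[1])<r)&(p[:,2]>z0)&(p[:,2]<z1)]
c=A[215,266];s=A[240,107]
for k in(0,1):
    p=P[k];o=C[k]
    # socket outside
    q=sel(p,s[:2]+[-.025,0],.05,.02,.062);print('sock',fit(q[np.linalg.norm(q[:,:2]-0,axis=1)>0],s[:2]+[-.02,0],.029))
    q=sel(p[o],c[:2]+[-.02,0],.05,.02,.05);print('cup',fit(q,c[:2]+[-.02,0],.0286))
    hd=A[165,263]
    q=sel(p[~o],hd[:2]+[-.015,0],.035,.118,.15);print('head',fit(q,hd[:2]+[-.015,0],.018))
    q=sel(p[~o],hd[:2]+[-.015,0],.03,.15,.18);print('top',np.nanmedian(q,0).round(4),np.nanpercentile(q[:,2],[50,98]),len(q))
    q=sel(p[~o],hd[:2]+[-.015,0],.03,.088,.10);print('barrel',fit(q,hd[:2]+[-.015,0],.013))
    q=sel(p,s[:2]+[-.025,0],.05,.065,.09);print('rim',q.min(0),q.max(0))
E
```

```text
head [0.497 0.007 0.155]
cup [0.511 0.005 0.061]
pump [0.476 0.198 0.134]
sock [ 0.479 -0.25   0.048]
sock (array([ 0.4512, -0.2513]), np.float64(0.0018), 1090)
cup (array([0.4809, 0.0134]), np.float64(0.0009), 368)
head (array([0.4802, 0.0112]), np.float64(0.0006), 353)
top [0.4847 0.0106 0.1554] [0.15542623 0.15722496] 325
barrel (array([0.4808, 0.0115]), np.float64(0.0007), 94)
rim [ 0.4205105  -0.27891767  0.06501827] [ 0.48052714 -0.22233493  0.07278035]
sock (array([ 0.4478, -0.2541]), np.float64(0.0021), 887)
cup (array([0.481 , 0.0142]), np.float64(0.0009), 254)
head (array([0.4794, 0.0117]), np.float64(0.0005), 295)
top [0.4787 0.0076 0.1552] [0.15518898 0.1566778 ] 301
barrel (array([0.4795, 0.0119]), np.float64(0.0005), 73)
rim [ 0.41972923 -0.28053389  0.06501773] [ 0.47684814 -0.22288852  0.07185042]
```

Emit:
send_rows --plan '[{"slide":[-40,4,0],"turn":[0,0,0],"jaw":1},{"slide":[-80,8,0],"turn":[0,0,0],"jaw":1},{"slide":[-120,11.5,0],"turn":[0,0,0],"jaw":1},{"slide":[-120,11.5,0],"turn":[0,0,0],"jaw":1},{"slide":[-120,11.5,-20],"turn":[0,0,0],"jaw":1},{"slide":[-120,11.5,-40],"turn":[0,0,0],"jaw":1},{"slide":[-120,11.5,-40],"turn":[0,0,0],"jaw":1},{"slide":[-120,11.5,-40],"turn":[0,0,0],"jaw":1},{"slide":[-120,11.5,-40],"turn":[0,0,0],"jaw":1},{"slide":[-120,11.5,-40],"turn":[0,0,0],"jaw":1}]'

```text
t: 1.35
tool_pos: [0.4805, 0.0115, 0.1919]
orientation: [[-0.0, 1.0, 0.001], [1.0, 0.0, 0.0], [0.0, 0.001, -1.0]]
wrist_force: [0.6, 0.8, 0.5]
width: 0.0854
gripper_force: 0.0
```

```bash
python3 - <<'E'
from h import *
s=arm.read_state();print(s['t'],s['tool_pos'],np.array(s['orientation']).round(3).tolist(),s['width'])
b=cam('side');w=cam('wrist')
cv2.imwrite('pics/2.png',cv2.resize(np.hstack([b['color'],w['color']]),(800,300)))
E
```

```text
1.35 [0.48049008 0.01151559 0.19187542] [[-0.0, 1.0, 0.001], [1.0, 0.0, 0.0], [0.0, 0.001, -1.0]] 0.08542128620973893
```

View pics/2.png

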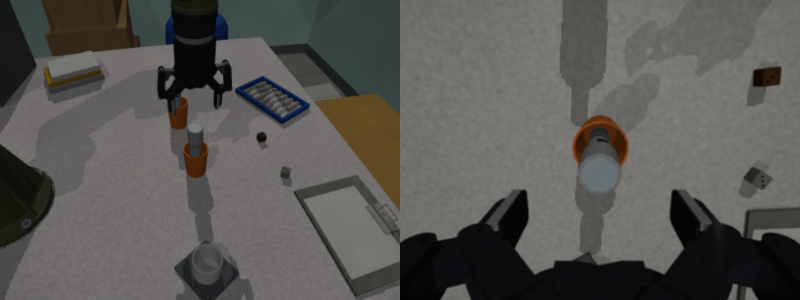

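The side view shows the open gripper above the torch. In the wrist view the head at (600,175) is centred between the pads at x≈515 and 685.

Emit:
send_rows --plan '[{"slide":[0,0,-20],"turn":[0,0,0],"jaw":1},{"slide":[0,0,-40],"turn":[0,0,0],"jaw":1},{"slide":[0,0,-60],"turn":[0,0,0],"jaw":1},{"slide":[0,0,-78],"turn":[0,0,0],"jaw":1},{"slide":[0,0,-78],"turn":[0,0,0],"jaw":1},{"slide":[0,0,-78],"turn":[0,0,0],"jaw":1},{"slide":[0,0,-78],"turn":[0,0,0],"jaw":0.7},{"slide":[0,0,-78],"turn":[0,0,0],"jaw":0.6},{"slide":[0,0,-78],"turn":[0,0,0],"jaw":0.55},{"slide":[0,0,-78],"turn":[0,0,0],"jaw":0.55}]'

```text
t: 2.7
tool_pos: [0.4801, 0.0115, 0.1134]
orientation: [[-0.0, 1.0, 0.0], [1.0, 0.0, 0.0], [0.0, 0.0, -1.0]]
wrist_force: [0.3, -0.3, -0.0]
width: 0.0473
gripper_force: 0.0
```

```bash
python3 - <<'E'
from h import *
b=cam('scene');w=cam('wrist');
cv2.imwrite('pics/3.png',np.hstack([cv2.resize(b['color'][60:260,160:440],(400,286)),cv2.resize(w['color'],(400,286))]))
E
```

```text
(no output)
```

View pics/3.png

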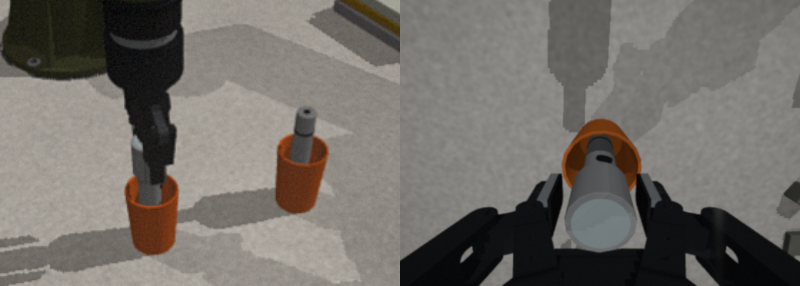

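The scene crop shows the half-closed fingers astride the head at (140,150). In the wrist view the head is centred between the pads at (600,220). Next: close, then lift a little.

Emit:
send_rows --plan '[{"slide":[0,0,0],"turn":[0,0,0],"jaw":0.3},{"slide":[0,0,0],"turn":[0,0,0],"jaw":0.2},{"slide":[0,0,0],"turn":[0,0,0],"jaw":0.2},{"slide":[0,0,0],"turn":[0,0,0],"jaw":0.2},{"slide":[0,0,0],"turn":[0,0,0],"jaw":0.2},{"slide":[0,0,5],"turn":[0,0,0],"jaw":0.2},{"slide":[0,0,10],"turn":[0,0,0],"jaw":0.2},{"slide":[0,0,20],"turn":[0,0,0],"jaw":0.2},{"slide":[0,0,20],"turn":[0,0,0],"jaw":0.2},{"slide":[0,0,20],"turn":[0,0,0],"jaw":0.2}]'

```text
t: 4.05
tool_pos: [0.4801, 0.0115, 0.1334]
orientation: [[-0.0, 1.0, 0.0], [1.0, 0.0, -0.0], [-0.0, 0.0, -1.0]]
wrist_force: [-0.5, -0.5, -1.8]
width: 0.0347
gripper_force: 59.8
```

Emit:
send_rows --plan '[{"slide":[0,0,15],"turn":[0,0,0],"jaw":0.2},{"slide":[0,0,30],"turn":[0,0,0],"jaw":0.2},{"slide":[0,0,45],"turn":[0,0,0],"jaw":0.2},{"slide":[0,0,60],"turn":[0,0,0],"jaw":0.2},{"slide":[0,0,75],"turn":[0,0,0],"jaw":0.2},{"slide":[0,0,90],"turn":[0,0,0],"jaw":0.2},{"slide":[0,0,105],"turn":[0,0,0],"jaw":0.2},{"slide":[0,0,110],"turn":[0,0,0],"jaw":0.2},{"slide":[0,0,110],"turn":[0,0,0],"jaw":0.2},{"slide":[0,0,110],"turn":[0,0,0],"jaw":0.2}]'

```text
t: 5.3
tool_pos: [0.4796, 0.0115, 0.2427]
orientation: [[-0.0, 1.0, -0.001], [1.0, 0.0, -0.0], [-0.0, -0.001, -1.0]]
wrist_force: [0.9, -0.3, -1.9]
width: 0.0345
gripper_force: 59.9
```

Emit:
send_rows --plan '[{"slide":[-3,-26,0],"turn":[0,0,0],"jaw":0.2},{"slide":[-6,-56,0],"turn":[0,0,0],"jaw":0.2},{"slide":[-10,-88,0],"turn":[0,0,0],"jaw":0.2},{"slide":[-14,-120,0],"turn":[0,0,0],"jaw":0.2},{"slide":[-18,-152,0],"turn":[0,0,0],"jaw":0.2},{"slide":[-22,-184,0],"turn":[0,0,0],"jaw":0.2},{"slide":[-26,-216,0],"turn":[0,0,0],"jaw":0.2},{"slide":[-29,-246,0],"turn":[0,0,0],"jaw":0.2},{"slide":[-30.5,-263,0],"turn":[0,0,0],"jaw":0.2},{"slide":[-30.5,-263,0],"turn":[0,0,0],"jaw":0.2}]'

```text
t: 6.55
tool_pos: [0.4492, -0.252, 0.2428]
orientation: [[0.002, 1.0, -0.001], [1.0, -0.002, 0.001], [0.001, -0.001, -1.0]]
wrist_force: [-0.3, 0.1, -1.8]
width: 0.0349
gripper_force: 59.8
```

```bash
python3 - <<'E'
from h import *
from scipy.optimize import least_squares
s=arm.read_state();print(s['t'],s['tool_pos'],s['width'])
a=cam('scene');b=cam('side')
cv2.imwrite('pics/4.png',cv2.resize(np.hstack([a['color'],b['color']]),(800,300)))
for c in (a,b):
    p=cloud(c).reshape(-1,3)
    m=np.hypot(p[:,0]-.4495,p[:,1]+.251)<.03
    for z0,z1 in((.14,.18),(.18,.22)):
        q=p[m&(p[:,2]>z0)&(p[:,2]<z1)]
        if len(q)>20:
            f=least_squares(lambda x:np.hypot(*(q[:,:2]-x).T)-.013,[.4495,-.251],loss='soft_l1',f_scale=.002);print(z0,f.x,np.abs(f.fun).mean(),len(q))
    q=p[m&(p[:,2]>.09)&(p[:,2]<.2)];print(np.percentile(q[:,2],[0,1,3]))
    R=p[(np.abs(p[:,2]-.07)<.004)&(np.hypot(p[:,0]-.4495,p[:,1]+.251)<.035)]
    g=least_squares(lambda x:np.hypot(*(R[:,:2]-x).T)-.027,[.4495,-.251],loss='soft_l1',f_scale=.002);print('rim',g.x,np.abs(g.fun).mean(),len(R))
E
```

```text
6.55 [ 0.44924716 -0.2519745   0.24279779] 0.03489694053285951
0.14 [ 0.44969048 -0.25253152] 0.0007377403286588294 383
0.18 [ 0.44950745 -0.25231779] 0.0007434397412430961 452
[0.13401649 0.13563759 0.13751829]
rim [ 0.45092158 -0.25112487] 0.0011938544033049225 278
0.14 [ 0.44841156 -0.25117379] 0.0002934754963918173 342
0.18 [ 0.44823814 -0.25164868] 0.00025689278522377884 421
[0.1339353  0.13573865 0.13722376]
rim [ 0.44829345 -0.25211395] 0.0010690860611122417 365
```

View pics/4.png

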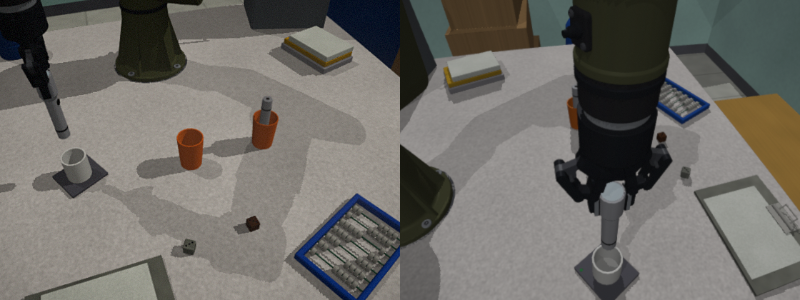

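The torch hangs vertically over the socket (torch foot at about (63,135) in the scene half, socket at (76,160)), in line to about 1 mm, and the pump is undisturbed. Now I lower it; the foot is at z≈0.134 and the floor at 0.012.

Emit:
send_rows --plan '[{"slide":[0,0,-15],"turn":[0,0,0],"jaw":0.2},{"slide":[0,0,-30],"turn":[0,0,0],"jaw":0.2},{"slide":[0,0,-45],"turn":[0,0,0],"jaw":0.2},{"slide":[0,0,-60],"turn":[0,0,0],"jaw":0.2},{"slide":[0,0,-75],"turn":[0,0,0],"jaw":0.2},{"slide":[0,0,-90],"turn":[0,0,0],"jaw":0.2},{"slide":[0,0,-105],"turn":[0,0,0],"jaw":0.2},{"slide":[0,0,-114],"turn":[0,0,0],"jaw":0.2},{"slide":[0,0,-117],"turn":[0,0,0],"jaw":0.2},{"slide":[0,0,-117],"turn":[0,0,0],"jaw":0.2}]'

```text
t: 7.9
tool_pos: [0.4496, -0.2516, 0.1264]
orientation: [[0.0, 1.0, 0.0], [1.0, -0.0, -0.0], [-0.0, 0.0, -1.0]]
wrist_force: [-0.1, 0.1, -0.4]
width: 0.0346
gripper_force: 59.8
```

Emit:
send_rows --plan '[{"slide":[0,0,-0.5],"turn":[0,0,0],"jaw":0.2},{"slide":[0,0,-1],"turn":[0,0,0],"jaw":0.2},{"slide":[0,0,-1.5],"turn":[0,0,0],"jaw":0.2},{"slide":[0,0,-2],"turn":[0,0,0],"jaw":0.2},{"slide":[0,0,-2.5],"turn":[0,0,0],"jaw":0.2},{"slide":[0,0,-3],"turn":[0,0,0],"jaw":0.2},{"slide":[0,0,-3.5],"turn":[0,0,0],"jaw":0.2},{"slide":[0,0,-3.5],"turn":[0,0,0],"jaw":0.2},{"slide":[0,0,-3.5],"turn":[0,0,0],"jaw":0.2},{"slide":[0,0,-3.5],"turn":[0,0,0],"jaw":0.2}]'

```text
t: 9.15
tool_pos: [0.4495, -0.2515, 0.1228]
orientation: [[0.0, 1.0, 0.0], [1.0, -0.0, -0.0], [-0.0, 0.0, -1.0]]
wrist_force: [0.2, -0.2, -1.9]
width: 0.0346
gripper_force: 59.8
```

Emit:
send_rows --plan '[{"slide":[0,0,-0.5],"turn":[0,0,0],"jaw":0.2},{"slide":[0,0,-1],"turn":[0,0,0],"jaw":0.2},{"slide":[0,0,-1.3],"turn":[0,0,0],"jaw":0.2},{"slide":[0,0,-1.6],"turn":[0,0,0],"jaw":0.2},{"slide":[0,0,-1.9],"turn":[0,0,0],"jaw":0.2},{"slide":[0,0,-2.2],"turn":[0,0,0],"jaw":0.2},{"slide":[0,0,-2.2],"turn":[0,0,0],"jaw":0.2},{"slide":[0,0,-2.2],"turn":[0,0,0],"jaw":0.2},{"slide":[0,0,-2.2],"turn":[0,0,0],"jaw":0.2},{"slide":[0,0,-2.2],"turn":[0,0,0],"jaw":0.2}]'

```text
t: 10.4
tool_pos: [0.4495, -0.2515, 0.1206]
orientation: [[0.0, 1.0, -0.0], [1.0, -0.0, -0.0], [-0.0, -0.0, -1.0]]
wrist_force: [0.2, 0.2, -0.8]
width: 0.0348
gripper_force: 59.8
```

Emit:
send_rows --plan '[{"slide":[0,0,-0.4],"turn":[0,0,0],"jaw":0.2},{"slide":[0,0,-0.4],"turn":[0,0,0],"jaw":0.2},{"slide":[0,0,-0.4],"turn":[0,0,0],"jaw":0.44},{"slide":[0,0,-0.4],"turn":[0,0,0],"jaw":0.48},{"slide":[0,0,-0.4],"turn":[0,0,0],"jaw":0.55},{"slide":[0,0,-0.4],"turn":[0,0,0],"jaw":0.65},{"slide":[0,0,-0.4],"turn":[0,0,0],"jaw":0.8},{"slide":[0,0,-0.4],"turn":[0,0,0],"jaw":1},{"slide":[0,0,-0.4],"turn":[0,0,0],"jaw":1},{"slide":[0,0,-0.4],"turn":[0,0,0],"jaw":1}]'

```text
t: 11.65
tool_pos: [0.4495, -0.2515, 0.1202]
orientation: [[0.0, 1.0, -0.0], [1.0, -0.0, 0.0], [0.0, -0.0, -1.0]]
wrist_force: [-0.3, 0.5, -0.1]
width: 0.0854
gripper_force: 0.0
```

Emit:
send_rows --plan '[{"slide":[0,0,10],"turn":[0,0,0],"jaw":1},{"slide":[0,0,25],"turn":[0,0,0],"jaw":1},{"slide":[0,0,40],"turn":[0,0,0],"jaw":1},{"slide":[0,0,60],"turn":[0,0,0],"jaw":1},{"slide":[0,0,80],"turn":[0,0,0],"jaw":1},{"slide":[0,0,100],"turn":[0,0,0],"jaw":1},{"slide":[0,0,100],"turn":[0,0,0],"jaw":1},{"slide":[0,0,100],"turn":[0,0,0],"jaw":1},{"slide":[0,0,100],"turn":[0,0,0],"jaw":1},{"slide":[0,0,100],"turn":[0,0,0],"jaw":1}]'

```text
t: 12.9
tool_pos: [0.4491, -0.2513, 0.2195]
orientation: [[0.0, 1.0, -0.001], [1.0, -0.0, 0.001], [0.001, -0.001, -1.0]]
wrist_force: [1.0, -0.2, 0.8]
width: 0.0855
gripper_force: 0.0
```

```bash
python3 - <<'E'
from h import *
a=cam('scene');b=cam('side')
cv2.imwrite('pics/5.png',cv2.resize(np.hstack([a['color'],b['color']]),(800,300)))
for c in (a,b):
    p=cloud(c).reshape(-1,3)
    q=p[(np.hypot(p[:,0]-.4495,p[:,1]+.251)<.03)&(p[:,2]>.09)&(p[:,2]<.19)];print(np.percentile(q[:,2],[90,98,100]),np.median(q[q[:,2]>.155],0))
E
```

```text
[0.1623103  0.16321769 0.16449163] [ 0.45577067 -0.25181538  0.16174196]
[0.16256878 0.16328185 0.16402716] [ 0.44835711 -0.25436621  0.16162654]
```

View pics/5.png

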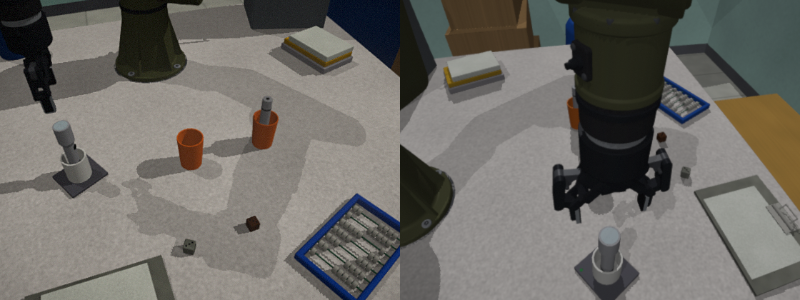

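The torch stands upright in the socket, with its head at (63,130) and its top at z≈0.162, so the foot is on the floor. The gripper is clear and the pump is still in its cup at (265,120).

```bash
python3 -c "
from h import *
print(arm.close_job())"
```

```text
the job is handed in; nothing more can be done
None
```

The torch stands head up and released on the floor of the charging stand's socket, the pump is still in its cup, and I handed the job in at about 13 s of the 42 s allowed; no verdict was returned.

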